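Secure a wax model in its carrier

TASK

Get the green wax model ready to go to the caster: lay it flat, right way up, in the recess of the wooden carrier and let go, then swing the retaining arm over it by its red knob until it rests fully home in the brass catch. The wax is fragile, so handle it gently: never grip it, or press it down, with more than 40 N, and do not drop it. Leave the blue model and the other things on the bench where they are.

Things in the scene. Friction and masses are not known exactly. Their poses are not given: they have to be found in the camera images.
- green_wax: GREEN wax model of a cutlery handle, lying flat: a bar 118 mm long (own x), 30 mm high; its middle 70 mm is 34 mm wide (own y), its two ends are 26 mm wide and 26 mm high. Origin: centre of its underside, z up. 0.08 to 0.15 kg. Fragile: grip force above 40 N (on each finger), or pressing or dropping it hard, spoils it; 20 to 30 N of grip is ample
- carrier: fixed wooden carrier board, 185 mm along own x (-102 to +83 mm) by 160 mm (own y) by 12 mm thick, z up. Origin: underside, below the recess's centre. On it: the recess, a hinge post at x = -85 mm and a brass catch at x = +52 mm
- recess (a point): centre of the recess on its cork floor, 17 mm above the table; axes as the carrier's (y = long direction, z up). Fenced by dark rails 8 mm higher than the cork; clear inside 138 mm long (y) and 44 mm wide (x). The long rails are missing over the middle 70 mm, to leave room for fingers
- retaining_arm (a joint): angle of the aluminium retaining arm, which swings level about an upright hinge, 54 to 62 mm above the table. 0 = closed: along the carrier's +x over the recess, in the catch; grows as it opens anticlockwise seen from above (to carrier's +y), at most 2.0. Friction holds it where left; about 1 N at the knob moves it
- catch (a point): brass catch, 68 mm high, 14 x 34 mm; this point is its slot where the closed arm rests, 58 mm above the table; the slot is open towards the carrier's +y
- latch_hinge (a point): point on the arm's upright hinge axis, 54 mm above the table, at x = -85 mm in the carrier's frame
- red_knob (a point): point on the axis of the red upright round knob (20 mm diameter, from 62 to 104 mm above the table) at the arm's free end, 155 mm from the hinge axis; the point is 84 mm above the table
- blue_wax: a second wax model, same shape and size as the green one but BLUE: not wanted, leave it. Origin: centre of its underside
- file: flat hand file 155 mm long, wooden handle, lying beyond the carrier
- hammer: hammer 220 mm long, lying at the right
- wax_spatula: small spatula 150 mm long, lying ahead of the robot between wax models and carrier
- brush: brush 170 mm long, lying at the far side
- bench_block: steel block 65 x 65 x 22 mm at the left, near the robot. Origin: centre of its underside
- jar: glass jar, 60 mm wide, 70 mm high, at the left. Origin: centre of its underside
- tin: brass-coloured tin, 72 mm wide, 50 mm high, at the left. Origin: centre of its underside

How it is judged:
By the outcome, as a careful person would: the job done as asked, in the order asked, and still so for the second after the job is handed in, with the robot touching nothing.
It also fails if it takes over 61 s, if anything falls off the work surface, if the arm or the gripper's body presses on something with over 40 N, if the wrist force passes 120 N, or if a joint passes its speed limit or range.

ROBOT

A 6-joint arm with a two-finger parallel gripper is mounted at the origin on the work surface. World frame = base frame: x ahead of the robot, y to its left, z up, the work surface at z = 0. Lengths are in m, angles in rad, forces in N, time in s.
With the tool pointing down it reaches from about 0.3 to 0.85 m from the base axis. Payload 4.2 kg.
Tool frame: the origin (TCP) lies at the very end of the fingers, on their centre line; the grasp point (between the pads) lies 19 mm behind it; x points along the fingers, y is the direction in which the jaws open and shut, and the axes are right-handed (so a half turn about x gives the same grasp; the last joint's range is limited). The gripper opens to 91 mm and grips with 3 to 60 N. Pads are 32 mm wide; open, the fingers measure 118 mm over their backs; the gripper's body (76 mm by 178 mm) begins 60 mm behind the grasp point.
Start: joints at [1.2, 0.32, 1.565, -0, 1.257, -0.02], TCP at [0.198, 0.54, 0.214] pointing down, gripper open.
Joint ranges: [-3.11, 3.11], [-0.84, 2.01], [0.21, 2.61], [-1.34, 4.49], [0.05, 2.63], [-2.56, 2.56]. Speed limits (rad/s): [2.57, 2.57, 3.14, 3.14, 3.14, 3.14].

INTERFACE

Orientations are given as [roll, pitch, yaw] about the fixed x, y, z axes, in that order (R = Rz(yaw) Ry(pitch) Rx(roll)).
In Python, from cell import bot gives the robot as it stands.
- The arm moves only by the shell command python3 -m inch 'ROWS' [FORCE]. ROWS is JSON, one flat list of numbers, 5 for each row, row after row: the shift along the tool's x, y, z in m, then the turn about the tool's x in rad, then the closure, from -1 (fully open) to 1 (shut). A call has 1 to 20 rows; each row is the pose to reach, as a shift and turn from the pose commanded when the call began, along the tool's axes at that moment; what a row does not reach only later rows make up. A row lasts 1/8 s, in which the tool goes at most 62.5 mm and 10.7 degrees, less where a joint would pass 70% of its speed; a pose out of reach is approached as far as the arm can. A call with a gripper value outside its range is refused whole. The fingers move at their own pace and stop on an object; FORCE is the grip in N (left out, the last holds). Time passes only in rows, so rows that repeat a pose let the fingers close. It gives the time, the measured TCP pose, the force and the opening at its end, in the units of the state.
- bot.get_state(): the state, without advancing time (a new reading comes with each control period).
- bot.grab_frame(name): name is "scene" or "top" or "wrist"; returns the picture (384x512x3 uint8, red, green, blue); there is no depth.
- bot.camera_info(name): a dict with "fx", "fy", "cx", "cy" (pixels), "pose" (4x4, takes a point from camera to world coordinates). Camera axes: x right, y up, looking along -z (the intrinsics and any distortion apply to the point x, -y, -z); pixel columns grow to the right and rows downward; lengths in m; the calibration is good to about 2 mm. The wrist camera is an equidistant fisheye: a pixel r from the principal point sees the ray r / f radians off the axis. A picture is of the moment at which its call begins: read the wrist's pose just before it. camera_info takes no time and is no camera call; for the wrist camera it gives the pose at the moment of the call.
- bot.finish_job(): hands the job in, once; it reports no verdict.
The state is a dict: "t": time; "joints": joint angles; "qd": joint speeds; "joint_torque": joint torques, N m; "tcp_pos": TCP position; "ee_rot": TCP orientation; "ft_force": force on the tool from outside, world axes, zero at the start; "moment": the same for the moment, N m; "gripper_width": opening from 0.0 (shut) to 1.0 (fully open).
Only numpy, scipy, OpenCV 4.12 (cv2) and the standard library are available. Lean on these libraries where they do the work, as an engineer would, in place of code of your own. Each camera call takes 0.05 s, during which the arm holds its last target.

## Working session

There is one attempt and no reset: what is moved stays moved. The work goes in short steps, Python scripts to look and compute and a shell command to move; the robot and the scene stay as the last step left them, time stands still between calls to the robot, and variables do not carry over. Pictures are saved under pics/ and viewed, and the job is handed in when it is done.

```bash
ls; mkdir -p pics
python3 - <<'E'
from cell import bot
import cv2,numpy as np
print(bot.get_state())
for n in ["scene","top","wrist"]:
    i=bot.camera_info(n); print(n,{k:(np.round(v,4).tolist() if k=="pose" else v) for k,v in i.items()})
    cv2.imwrite(f"pics/{n}0.png",bot.grab_frame(n)[:,:,::-1])
E
```

```text
pics
{'t': 0.0, 'joints': array([ 1.19998975e+00,  3.20270841e-01,  1.56565828e+00,  1.17477394e-05,
        1.25740049e+00, -1.99944283e-02]), 'qd': array([ 7.20648299e-05,  8.87159281e-05, -7.23364451e-06,  3.09400639e-04,
        1.17702181e-03, -8.73537190e-04]), 'joint_torque': array([ 2.15116620e-04, -4.12457085e+01, -2.31976193e+01,  7.27239694e-02,
        4.55900794e-02, -1.36270455e-04]), 'tcp_pos': array([0.19741607, 0.53951476, 0.21314044]), 'ee_rot': array([-1.59722099,  1.56905933, -1.94803677]), 'ft_force': array([-0.12837504, -0.14793493,  0.39020508]), 'moment': array([ 0.02150903, -0.00343151, -0.03473149]), 'gripper_width': 1.0000698627715094}
scene {'fx': 385.1463948837902, 'fy': 385.1463948837902, 'cx': 251.52742705603603, 'cy': 195.71015555944814, 'pose': [[0.6812, -0.5202, 0.5151, 1.1543], [0.732, 0.4945, -0.4686, -0.5262], [-0.011, 0.6963, 0.7176, 0.8946], [0.0, 0.0, 0.0, 1.0]]}
top {'fx': 407.5810941862783, 'fy': 407.5810941862783, 'cx': 253.87699147504824, 'cy': 186.16496649855884, 'pose': [[0.0188, 0.9876, -0.156, 0.3907], [-0.9998, 0.0195, 0.0027, 0.0126], [0.0057, 0.1559, 0.9878, 1.3924], [0.0, 0.0, 0.0, 1.0]]}
wrist {'fx': 297.3186396354542, 'fy': 297.3186396354542, 'cx': 260.44063026003363, 'cy': 195.15286051847625, 'pose': [[0.3437, -0.9035, -0.2561, 0.1257], [0.9391, 0.3304, 0.0948, 0.5661], [-0.001, -0.2731, 0.962, 0.3843], [0.0, 0.0, 0.0, 1.0]]}
```

View pics/scene0.png

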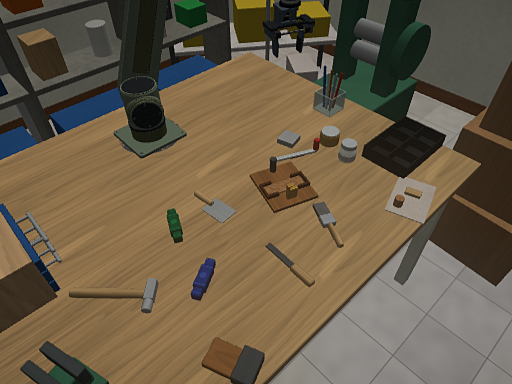

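View pics/top0.png

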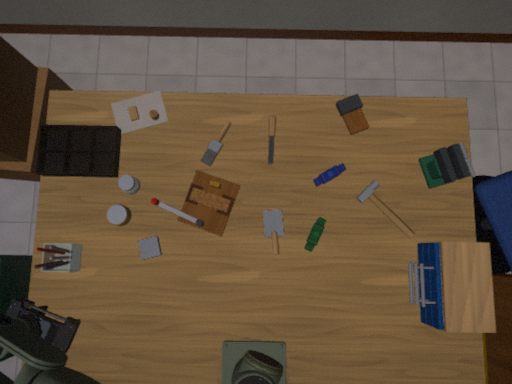

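View pics/wrist0.png

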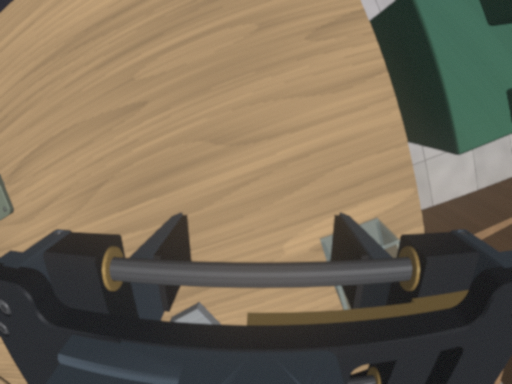

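```bash
cat > h.py <<'E'
import numpy as np,cv2
from cell import bot
def px2w(cam,uv,z,info=None):
    i=info or bot.camera_info(cam); P=np.array(i["pose"])
    x=(uv[0]-i["cx"])/i["fx"]; y=(uv[1]-i["cy"])/i["fy"]
    if cam=="wrist":
        r=np.hypot(x,y); s=np.sin(r)/r if r>1e-9 else 1
        d=np.array([x*s,-y*s,-np.cos(r)])
    else: d=np.array([x,-y,-1.])
    d=P[:3,:3]@d; o=P[:3,3]
    return o+d*(z-o[2])/d[2]
def w2px(cam,p,info=None):
    i=info or bot.camera_info(cam); P=np.array(i["pose"])
    c=P[:3,:3].T@(np.array(p)-P[:3,3]); c=np.array([c[0],-c[1],-c[2]])
    if cam=="wrist":
        r=np.hypot(c[0],c[1]); th=np.arctan2(r,c[2]); c=np.array([c[0]/r*th,c[1]/r*th,1])
    return np.array([i["cx"]+i["fx"]*c[0]/c[2], i["cy"]+i["fy"]*c[1]/c[2]])
def crop(src,x0,y0,x1,y1,s,out):
    im=cv2.imread(src)[y0:y1,x0:x1]; cv2.imwrite(out,cv2.resize(im,None,fx=s,fy=s,interpolation=cv2.INTER_CUBIC))
E
python3 - <<'E'
from h import *
crop("pics/top0.png",140,160,260,250,6,"pics/ct1.png")
crop("pics/top0.png",260,150,360,260,5,"pics/ct2.png")
crop("pics/scene0.png",235,120,335,220,6,"pics/cs1.png")
print(bot.get_state()["t"])
E
```

```text
0.15
```

View pics/ct1.png

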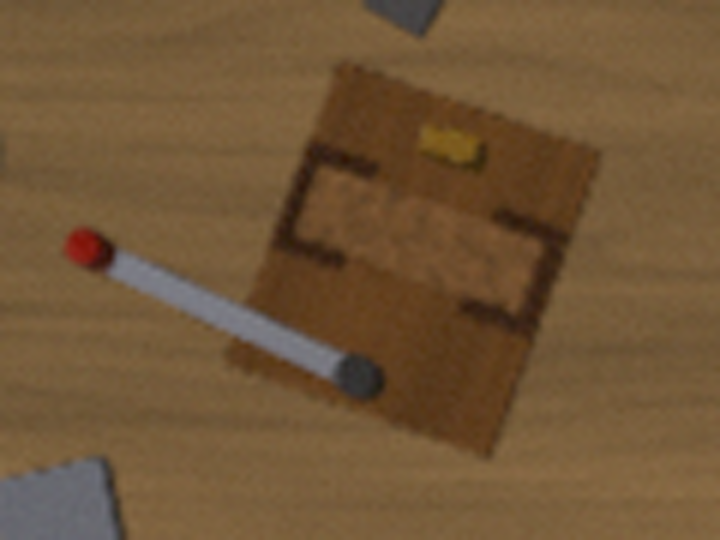

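View pics/ct2.png

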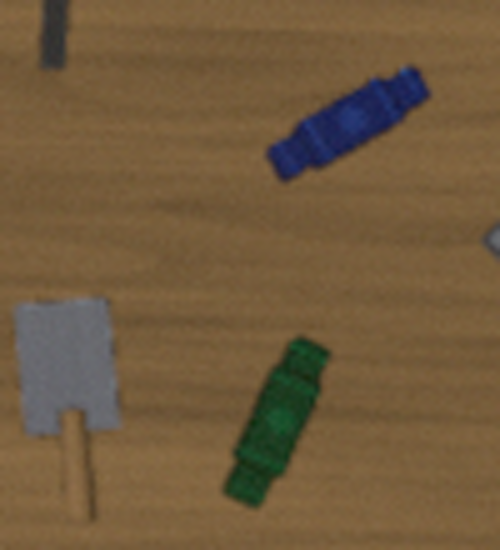

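View pics/cs1.png

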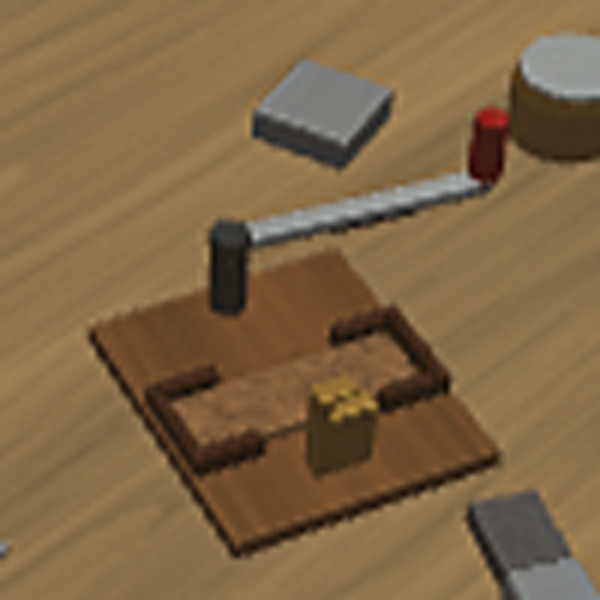

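Run:
```python
from h import *
f=lambda u,v,x0,y0,s:(x0+(u+.5)/s-.5,y0+(v+.5)/s-.5)
T=lambda u,v,z:px2w("top",f(u,v,140,160,6),z)
S=lambda u,v,z:px2w("scene",f(u,v,235,120,6),z)
c=[T(*p,.012) for p in [(340,60),(602,152),(490,458),(228,350)]]
print(np.round(c,4)); print([round(np.linalg.norm(c[i]-c[i-1]),4) for i in range(4)], "center",np.mean(c,0))
s=[S(*p,.012) for p in [(500,458),(240,548),(90,332),(338,252)]]
print(np.round(s,4)); print([round(np.linalg.norm(s[i]-s[i-1]),4) for i in range(4)], "center",np.mean(s,0))
print("rails outer", [np.round(T(*p,.025),4) for p in [(308,146),(568,236),(532,330),(274,248)]])
print("hinge",T(359,376,.062+.01),S(231,229,.072),"knob",T(86,247,.104),S(491,116,.104),"catch",T(448,142,.068),S(342,392,.068))
G=lambda u,v,z:px2w("top",f(u,v,260,150,5),z)
g=[G(*p,.026) for p in [(300,338),(330,355),(258,507),(222,492)]]
print("green",np.round(g,4),np.mean(g,0),G(280,418,.03))
b=[G(*p,.026) for p in [(412,67),(430,95),(286,181),(267,153)]]
print("blue",np.mean(b,0))
print("spat",G(15,305,0),G(118,428,0.),G(85,520,.01))
```

```text
[[0.6626 0.2085 0.012 ]
 [0.612  0.0567 0.012 ]
 [0.4372 0.1152 0.012 ]
 [0.4948 0.2648 0.012 ]]
[np.float64(0.177), np.float64(0.16), np.float64(0.1844), np.float64(0.1603)] center [0.55165872 0.16130449 0.012     ]
[[0.6671 0.2028 0.012 ]
 [0.6172 0.0572 0.012 ]
 [0.4448 0.112  0.012 ]
 [0.494  0.2628 0.012 ]]
[np.float64(0.1831), np.float64(0.1538), np.float64(0.181), np.float64(0.1586)] center [0.55576948 0.15867486 0.012     ]
rails outer [array([0.6101, 0.2227, 0.025 ]), array([0.5617, 0.0743, 0.025 ]), array([0.5083, 0.093 , 0.025 ]), array([0.5517, 0.2393, 0.025 ])]
hinge [0.47765904 0.18267328 0.072     ] [0.48536208 0.18086604 0.072     ] knob [0.540951   0.32570313 0.104     ] [0.54282128 0.32607258 0.104     ] catch [0.60694945 0.13948862 0.068     ] [0.61188508 0.13419222 0.068     ]
green [[ 0.5053 -0.2138  0.026 ]
 [ 0.4943 -0.2338  0.026 ]
 [ 0.3927 -0.1852  0.026 ]
 [ 0.4021 -0.1613  0.026 ]] [ 0.44863126 -0.19854129  0.026     ] [ 0.45149482 -0.1994597   0.03      ]
blue [ 0.65228441 -0.24817652  0.026     ]
spat [ 0.52638759 -0.02276778  0.        ] [ 0.44398249 -0.09400673  0.        ] [ 0.38198572 -0.07160786  0.01      ]
```

```bash
cat >> h.py <<'E'
from scipy.spatial.transform import Rotation as Ro
def tool():
    s=bot.get_state(); return s, Ro.from_euler('xyz',s['ee_rot']).as_matrix()
def plan(p,ang):  # target tcp, desired tool-y angle (deg, mod 180)
    s,R=tool(); d=R.T@(np.array(p)-s['tcp_pos'])
    ya=np.degrees(np.arctan2(R[1,1],R[0,1]))
    t=(ang-ya+90)%180-90   # world yaw turn
    print("tcp",s['tcp_pos'].round(4),"yang",ya.round(2),"xaxis",R[:,0].round(4),"shift",d.round(4),"turn x",np.radians(-t).round(4),"alt",np.radians(-(t-180*np.sign(t))).round(4),"j6",s['joints'][5].round(3))
E
python3 - <<'E'
from h import *
plan([.449,-.1985,.16],63.7)
E
```

```text
tcp [0.1975 0.5396 0.2133] yang 69.9 xaxis [-5.0e-04 -1.2e-03 -1.0e+00] shift [ 0.0541 -0.6067  0.4899] turn x 0.1082 alt -3.0334 j6 -0.02
```

```bash
python3 -m inch '[0.014,-0.607,0.49,0.108,-1, 0.014,-0.607,0.49,0.108,-1, 0.014,-0.607,0.49,0.108,-1, 0.014,-0.607,0.49,0.108,-1, 0.014,-0.607,0.49,0.108,-1, 0.014,-0.607,0.49,0.108,-1, 0.014,-0.607,0.49,0.108,-1, 0.014,-0.607,0.49,0.108,-1, 0.014,-0.607,0.49,0.108,-1, 0.014,-0.607,0.49,0.108,-1, 0.014,-0.607,0.49,0.108,-1, 0.014,-0.607,0.49,0.108,-1, 0.014,-0.607,0.49,0.108,-1, 0.014,-0.607,0.49,0.108,-1, 0.014,-0.607,0.49,0.108,-1, 0.014,-0.607,0.49,0.108,-1]' 25
python3 - <<'E'
from h import *
plan([.449,-.1985,.16],63.7)
i=bot.camera_info("wrist"); im=bot.grab_frame("wrist"); cv2.imwrite("pics/w1.png",cv2.resize(im[:,:,::-1],None,fx=1.5,fy=1.5,interpolation=cv2.INTER_CUBIC))
np.save("w1.npy",i["pose"]); print(np.round(i["pose"],4)); print(bot.get_state()['t'],w2px("wrist",[.449,-.1985,.03])*1.5)
cv2.imwrite("pics/scene1.png",bot.grab_frame("scene")[:,:,::-1])
E
```

```text
t: 2.15
tcp_pos: [0.4487, -0.1972, 0.2]
ee_rot: [2.421, 1.57, 1.964]
ft_force: [1.0, 0.6, -0.2]
gripper_width: 1.0
tcp [ 0.4487 -0.1972  0.2   ] yang 63.79 xaxis [-2.e-04  5.e-04 -1.e+00] shift [ 0.04   -0.0011  0.0008] turn x 0.0016 alt -3.14 j6 -1.551
[[ 0.4417 -0.8631 -0.2451  0.3802]
 [ 0.8972  0.4252  0.1196 -0.1634]
 [ 0.001  -0.2727  0.9621  0.3711]
 [ 0.      0.      0.      1.    ]]
2.2 [388.90835362 268.5972093 ]
```

View pics/w1.png

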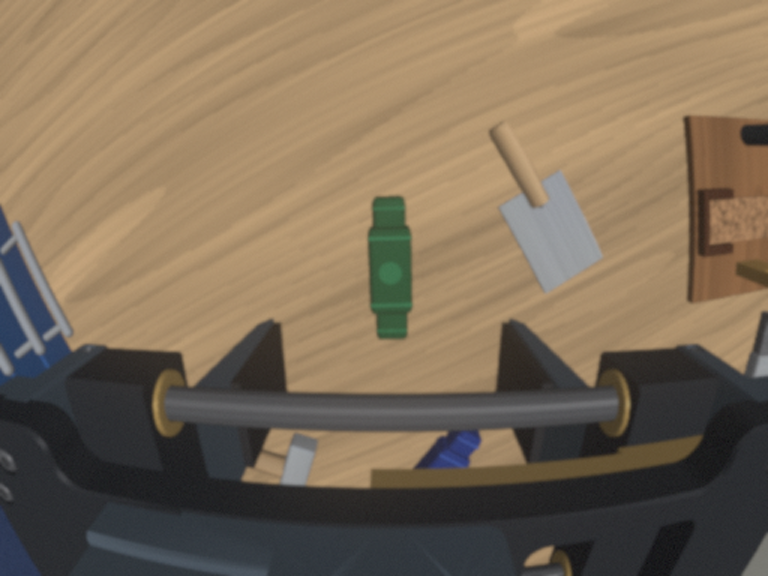

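View pics/scene1.png

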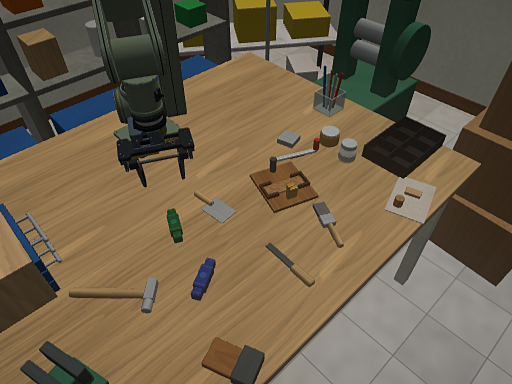

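Run:
```python
from h import *
i=bot.camera_info("wrist")
W=lambda u,v,z:px2w("wrist",((u+.5)/1.5-.5,(v+.5)/1.5-.5),z,i)
a=W(389,198,.026);b=W(392,338,.024);print(a,b,np.linalg.norm(a-b),(a+b)/2,np.degrees(np.arctan2(*(a-b)[1::-1])))
print("dot",W(390,272,.03), "L",W(369,272,.03),"R",W(412,272,.03))
l=[W(369,236,.03),W(371,311,.03)];r=[W(410,236,.03),W(411,311,.03)]
for q in(l,r):print(np.degrees(np.arctan2(*(q[0]-q[1])[1::-1])))
print("tcp px scene",w2px("scene",bot.get_state()['tcp_pos']),"wrist",w2px("wrist",bot.get_state()['tcp_pos'])*1.5)
print(W(392,260,.03))
```

```text
[ 0.39957504 -0.17436263  0.026     ] [ 0.50443291 -0.22332083  0.024     ] 0.11574143085194567 [ 0.45200397 -0.19884173  0.025     ] 154.97210563617125
dot [ 0.45170798 -0.19918607  0.03      ] L [ 0.44440318 -0.21398771  0.03      ] R [ 0.45933627 -0.18366829  0.03      ]
154.62005463910646
155.15432011746947
tcp px scene [163.47880866 178.30226273] wrist [390.23514362 356.96200231]
[ 0.44376475 -0.19353152  0.03      ]
```

Run:
```python
from h import *
plan([.4519,-.199,.006],64.9)
```

```text
tcp [ 0.449  -0.1974  0.2002] yang 63.79 xaxis [ 2.e-04  1.e-04 -1.e+00] shift [ 0.1942 -0.0002  0.0033] turn x -0.0193 alt 3.1223 j6 -1.551
```

```bash
python3 -m inch '[0.05,0,0.0033,-0.019,-1, 0.1,0,0.0033,-0.019,-1, 0.14,0,0.0033,-0.019,-1, 0.165,0,0.0033,-0.019,-1, 0.18,0,0.0033,-0.019,-1, 0.188,0,0.0033,-0.019,-1, 0.193,0,0.0033,-0.019,-1, 0.193,0,0.0033,-0.019,-1]' 22
python3 - <<'E'
from h import *
plan([.4519,-.199,.006],64.9)
im=bot.grab_frame("wrist"); cv2.imwrite("pics/w2.png",cv2.resize(im[:,:,::-1],None,fx=1.5,fy=1.5,interpolation=cv2.INTER_CUBIC))
E
```

```text
t: 3.25
tcp_pos: [0.4525, -0.2, 0.0073]
ee_rot: [0.131, 1.57, -0.309]
ft_force: [-0.4, 0.5, 0.4]
gripper_width: 1.001
tcp [ 0.4525 -0.2     0.0073] yang 64.8 xaxis [ 8.e-04 -3.e-04 -1.e+00] shift [ 0.0013  0.0006 -0.0009] turn x -0.0017 alt 3.1399 j6 -1.571
```

View pics/w2.png

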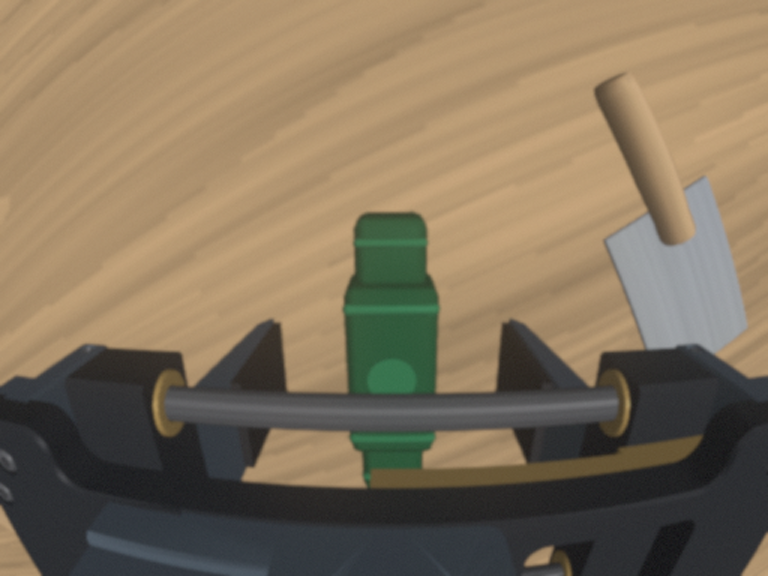

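```bash
python3 -m inch '[0,0,0,0,0, 0,0,0,0,0, 0,0,0,0,0.2, 0,0,0,0,0.3, 0,0,0,0,0.5, 0,0,0,0,0.5, 0,0,0,0,0.5, 0,0,0,0,0.5]' 22
python3 - <<'E'
from h import *
im=bot.grab_frame("wrist"); cv2.imwrite("pics/w3.png",im[:,:,::-1]); print(bot.get_state()['ft_force'],bot.get_state()['gripper_width'])
E
```

```text
t: 4.3
tcp_pos: [0.4521, -0.1998, 0.0069]
ee_rot: [2.245, 1.571, 1.806]
ft_force: [-0.2, -0.4, 0.3]
gripper_width: 0.369
[-0.47646258 -0.16728346 -0.52770859] 0.3737032514543292
```

View pics/w3.png

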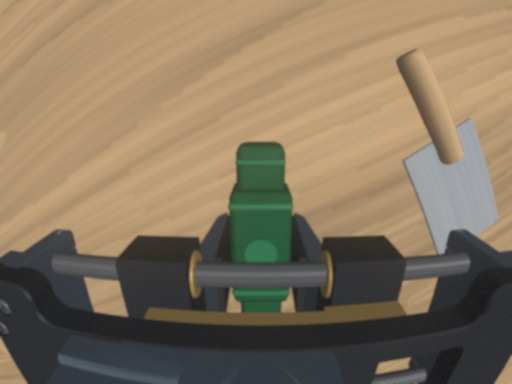

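```bash
python3 -m inch '[-0.004,0,0,0,0.5, -0.01,0,0,0,0.5, -0.03,0,0,0,0.5, -0.07,0,0,0,0.5, -0.11,0,0,0,0.5, -0.15,0,0,0,0.5, -0.18,0,0,0,0.5, -0.18,0,0,0,0.5]'
python3 - <<'E'
from h import *
im=bot.grab_frame("wrist"); cv2.imwrite("pics/w4.png",im[:,:,::-1])
plan([.562,.157,.185],-18.4)
E
```

```text
t: 5.35
tcp_pos: [0.4534, -0.2005, 0.1894]
ee_rot: [0.016, 1.565, -0.424]
ft_force: [-0.1, -0.0, -1.6]
gripper_width: 0.369
tcp [ 0.4522 -0.1999  0.1875] yang 64.8 xaxis [ 1.7e-03 -7.0e-04 -1.0e+00] shift [ 0.0024  0.3697 -0.0527] turn x 1.4521 alt -1.6894 j6 -1.571
```

View pics/w4.png

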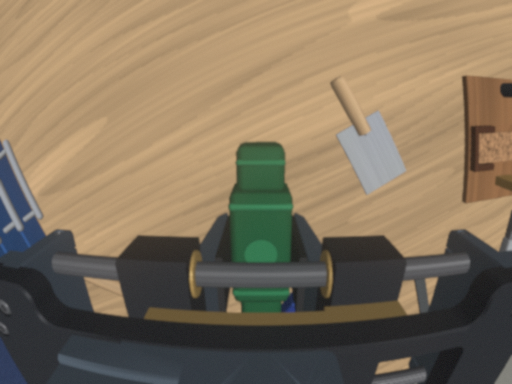

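```bash
python3 -m inch '[0,0.015,-0.002,0.06,0.5, 0,0.04,-0.006,0.18,0.5, 0,0.075,-0.011,0.32,0.5, 0,0.11,-0.016,0.46,0.5, 0,0.15,-0.021,0.6,0.5, 0,0.19,-0.027,0.74,0.5, 0,0.23,-0.033,0.88,0.5, 0,0.265,-0.038,1.02,0.5, 0,0.3,-0.043,1.16,0.5, 0,0.33,-0.047,1.29,0.5, 0,0.35,-0.05,1.38,0.5, 0,0.363,-0.052,1.43,0.5, 0,0.37,-0.053,1.452,0.5, 0,0.37,-0.053,1.452,0.5, 0,0.37,-0.053,1.452,0.5]'
python3 - <<'E'
from h import *
plan([.562,.157,.185],-18.4)
np.save("w5.npy",bot.camera_info("wrist")["pose"])
im=bot.grab_frame("wrist"); cv2.imwrite("pics/w5.png",cv2.resize(im[:,:,::-1],None,fx=1.5,fy=1.5,interpolation=cv2.INTER_CUBIC))
cv2.imwrite("pics/scene5.png",bot.grab_frame("scene")[:,:,::-1]); crop("pics/scene5.png",200,60,350,220,4,"pics/s5.png")
E
```

```text
t: 7.28
tcp_pos: [0.5614, 0.1569, 0.1865]
ee_rot: [-0.818, 1.57, -2.71]
ft_force: [1.3, 0.1, -1.3]
gripper_width: 0.374
tcp [0.5614 0.1569 0.1865] yang -18.39 xaxis [-9.e-04 -4.e-04 -1.e+00] shift [ 0.0015  0.0006 -0.0003] turn x 0.0001 alt -3.1414 j6 0.574
```

View pics/w5.png

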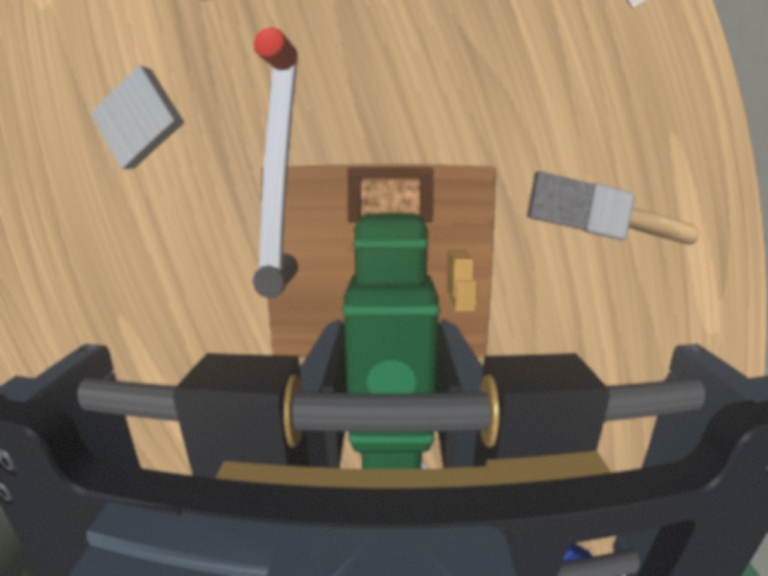

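View pics/s5.png

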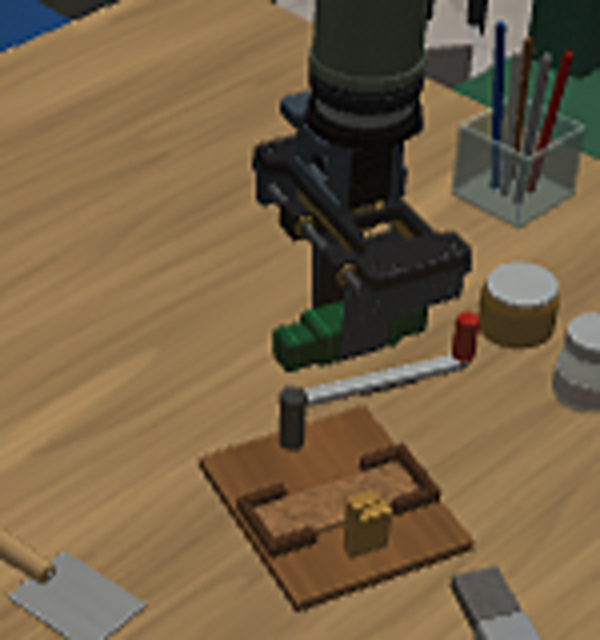

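Run:
```python
from h import *
i=bot.camera_info("wrist"); i["pose"]=np.load("w5.npy")
W=lambda u,v,z:px2w("wrist",((u+.5)/1.5-.5,(v+.5)/1.5-.5),z,i)
A=W(263,166,.012);B=W(495,166,.012);C=W(489,352,.012);D=W(272,352,.012)
x=(B-A)/np.linalg.norm(B-A);print(A,B,np.linalg.norm(B-A),np.degrees(np.arctan2(x[1],x[0])))
y=np.array([-x[1],x[0],0])
print("BC",np.degrees(np.arctan2(*(B-C)[1::-1])), "AD",np.degrees(np.arctan2(*(A-D)[1::-1])))
print("recess from A,B",A+.102*x-.08*y,B-.083*x-.08*y)
R1=W(348,169,.025);R2=W(433,168,.025);print("rail",R1,R2,np.linalg.norm(R1-R2),"mid",(R1+R2)/2)
for n,p in dict(railmid=(R1+R2)/2,cork=W(390.5,195,.017),catch=W(462,256,.068),hinge=W(268,281,.072),knob=W(270,42,.104)).items():
    d=p-np.array([.562,.157,0]); print(n,p.round(4),"carrier xy",round(d@x,4),round(d@y,4))
# green ends in tool frame
```

```text
[0.49281152 0.26702081 0.012     ] [0.66462433 0.20888202 0.012     ] 0.1813829023049234 -18.6950212696527
BC 72.7083537415358 AD 70.79749092370201
recess from A,B [0.56378736 0.15854763 0.012     ] [0.56036111 0.15970702 0.012     ]
rail [0.55650544 0.24076357 0.025     ] [0.61626417 0.22166519 0.025     ] 0.0627363817647608 mid [0.5863848  0.23121438 0.025     ]
railmid [0.5864 0.2312 0.025 ] carrier xy -0.0007 0.0781
cork [0.5799 0.2118 0.017 ] carrier xy -0.0006 0.0576
catch [0.6134 0.1614 0.068 ] carrier xy 0.0473 0.0206
hinge [0.4844 0.1874 0.072 ] carrier xy -0.0833 0.0039
knob [0.5449 0.3262 0.104 ] carrier xy -0.0704 0.1548
```

```bash
python3 -m inch '[0.03,0.0003,-0.001,0.003,0.5, 0.07,0.0003,-0.001,0.003,0.5, 0.1,0.0003,-0.001,0.003,0.5, 0.125,0.0003,-0.001,0.003,0.5, 0.14,0.0003,-0.001,0.003,0.5, 0.15,0.0003,-0.001,0.003,0.5, 0.154,0.0003,-0.001,0.003,0.5, 0.154,0.0003,-0.001,0.003,0.5]'
python3 - <<'E'
from h import *
plan([.562,.158,.024],-18.5)
im=bot.grab_frame("wrist"); cv2.imwrite("pics/w6.png",cv2.resize(im[:,:,::-1],None,fx=1.5,fy=1.5,interpolation=cv2.INTER_CUBIC))
cv2.imwrite("pics/scene6.png",bot.grab_frame("scene")[:,:,::-1]); crop("pics/scene6.png",220,90,340,220,5,"pics/s6.png")
print([bot.get_state()['ft_force'].round(2)])
E
```

```text
t: 8.38
tcp_pos: [0.5626, 0.1584, 0.0333]
ee_rot: [2.224, 1.57, 0.329]
ft_force: [0.1, -0.4, -1.0]
gripper_width: 0.37
tcp [0.5626 0.1584 0.0333] yang -18.56 xaxis [ 8.e-04  3.e-04 -1.e+00] shift [ 0.0093 -0.0005  0.0006] turn x -0.0011 alt 3.1405 j6 0.579
[array([ 1.03, -0.02, -1.17])]
```

View pics/w6.png

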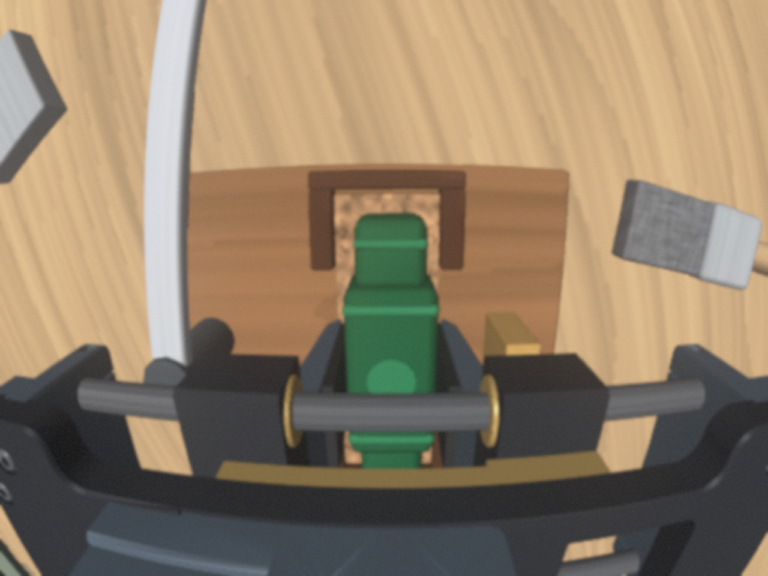

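View pics/s6.png

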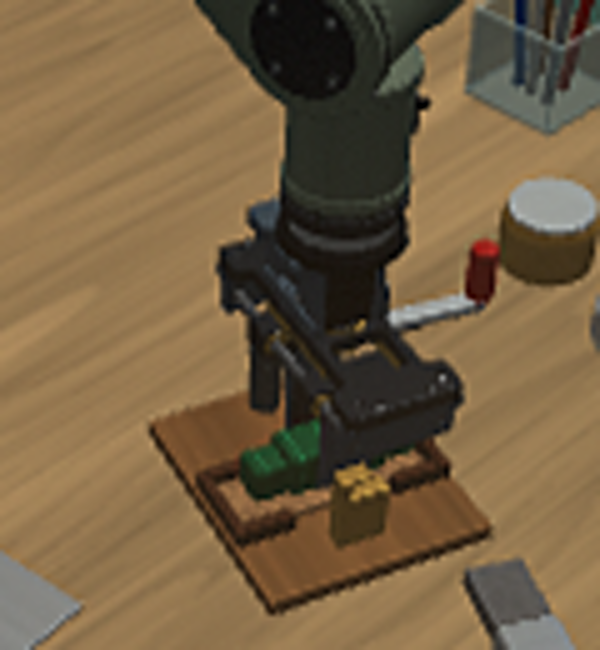

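```bash
python3 -m inch '[0.004,0,0,0,0.5, 0.007,0,0,0,0.5, 0.0085,0,0,0,0.5, 0.0085,0,0,0,0.5]'; python3 -m inch '[0.001,0,0,0,0.5, 0.001,0,0,0,0.5]'
```

```text
t: 8.98
tcp_pos: [0.5622, 0.1583, 0.0243]
ee_rot: [-1.211, 1.57, -3.105]
ft_force: [0.4, -0.2, -1.5]
gripper_width: 0.37
t: 9.22
tcp_pos: [0.5625, 0.1584, 0.0239]
ee_rot: [2.294, 1.57, 0.399]
ft_force: [-2.0, -0.1, 3.1]
gripper_width: 0.373
```

```bash
python3 -m inch '[0,0,0,0,0.2, 0,0,0,0,0.1, 0,0,0,0,0, 0,0,0,0,-0.05, 0,0,0,0,-0.05]'
python3 - <<'E'
from h import *
im=bot.grab_frame("wrist"); cv2.imwrite("pics/w7.png",im[:,:,::-1])
print([bot.get_state()['ft_force'].round(2)])
E
```

```text
t: 9.85
tcp_pos: [0.5623, 0.1584, 0.0234]
ee_rot: [-2.926, 1.571, 1.463]
ft_force: [-0.2, -0.8, -0.6]
gripper_width: 0.525
[array([-0.18, -0.14, -0.51])]
```

View pics/w7.png

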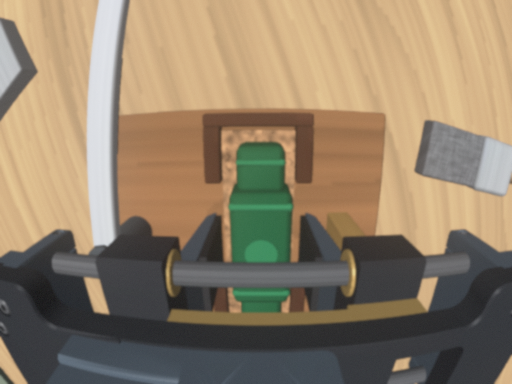

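Released; the wax sits in the recess with clear gaps both sides. Lifting straight up.

```bash
python3 -m inch '[-0.01,0,0,0,-0.05, -0.03,0,0,0,-0.05, -0.06,0,0,0,-0.05, -0.11,0,0,0,-0.05, -0.165,0,0,0,-0.05, -0.175,0,0,0,-0.05, -0.175,0,0,0,-0.05]'
python3 - <<'E'
from h import *
plan([.562,.158,.2],-18.5)
np.save("w8.npy",bot.camera_info("wrist")["pose"])
im=bot.grab_frame("wrist"); cv2.imwrite("pics/w8.png",cv2.resize(im[:,:,::-1],None,fx=1.5,fy=1.5,interpolation=cv2.INTER_CUBIC))
cv2.imwrite("pics/scene8.png",bot.grab_frame("scene")[:,:,::-1]); crop("pics/scene8.png",220,90,340,220,5,"pics/s8.png")
E
```

```text
t: 10.78
tcp_pos: [0.5624, 0.1583, 0.1993]
ee_rot: [2.171, 1.569, 0.277]
ft_force: [-0.1, 0.0, -1.3]
gripper_width: 0.526
tcp [0.5624 0.1583 0.1993] yang -18.56 xaxis [ 1.6e-03  4.0e-04 -1.0e+00] shift [-0.0007 -0.0002  0.0004] turn x -0.0011 alt 3.1405 j6 0.579
```

View pics/w8.png

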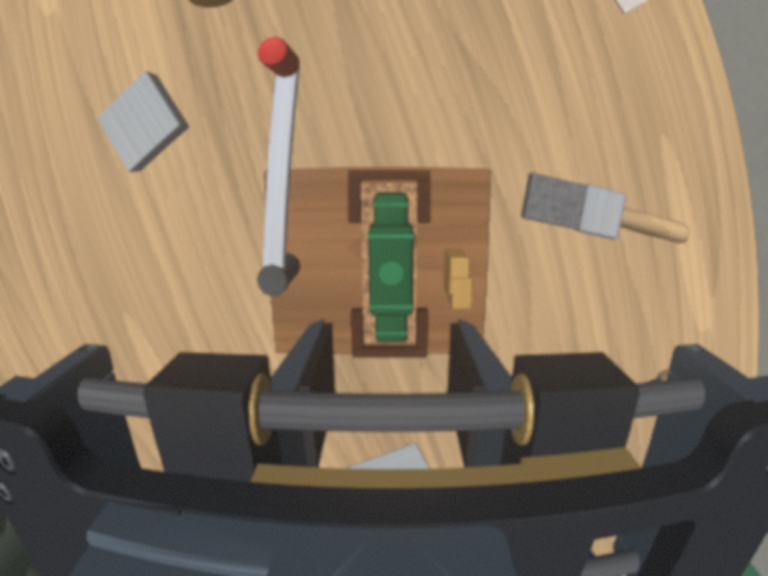

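View pics/s8.png

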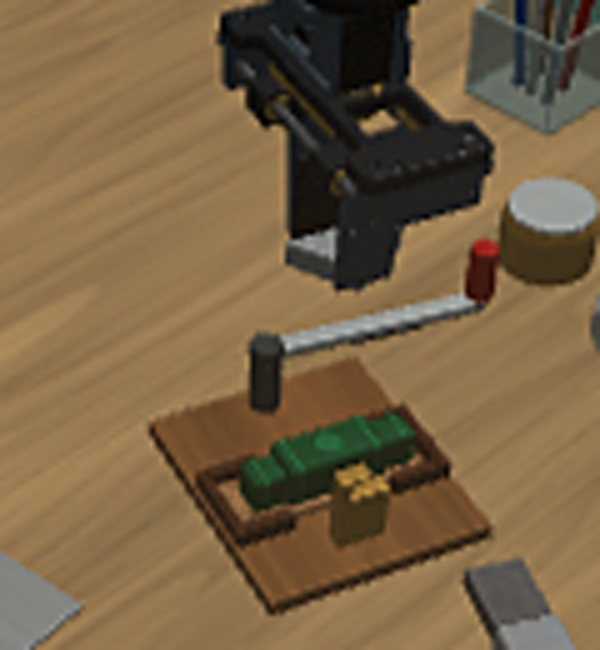

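Run:
```python
from h import *
plan([.543,.326,.15],-23.3)
i=bot.camera_info("wrist"); i["pose"]=np.load("w8.npy")
W=lambda u,v,z:px2w("wrist",((u+.5)/1.5-.5,(v+.5)/1.5-.5),z,i)
print("knob",W(273,49,.104),"hinge",W(272,279,.072))
```

```text
tcp [0.5613 0.1581 0.197 ] yang -18.56 xaxis [-2.9e-03 -7.0e-04 -1.0e+00] shift [ 0.0469 -0.0707 -0.1535] turn x 0.0827 alt -3.0589 j6 0.579
knob [0.54495042 0.32749097 0.104     ] hinge [0.48467748 0.18774848 0.072     ]
```

```bash
python3 -m inch '[0,-0.02,-0.04,0.02,0.1, 0,-0.042,-0.09,0.05,0.1, 0.01,-0.06,-0.13,0.07,0.1, 0.03,-0.0707,-0.1535,0.083,0.1, 0.047,-0.0707,-0.1535,0.083,0.1, 0.047,-0.0707,-0.1535,0.083,0.1]'
python3 - <<'E'
from h import *
plan([.544,.3265,.078],-23.3)
i=bot.camera_info("wrist")
im=bot.grab_frame("wrist"); cv2.imwrite("pics/w9.png",cv2.resize(im[:,:,::-1],None,fx=1.5,fy=1.5,interpolation=cv2.INTER_CUBIC))
print([w2px("wrist",[.544,.3265,z],i)*1.5 for z in (.104,.084)])
W=lambda u,v,z:px2w("wrist",((u+.5)/1.5-.5,(v+.5)/1.5-.5),z,i)
np.save("w9.npy",i["pose"])
E
```

```text
t: 11.62
tcp_pos: [0.5427, 0.3247, 0.1485]
ee_rot: [-0.563, 1.564, -2.54]
ft_force: [0.3, -0.1, 0.7]
gripper_width: 0.449
tcp [0.5427 0.3247 0.1485] yang -23.32 xaxis [-0.0053 -0.0036 -1.    ] shift [ 0.0705  0.0007 -0.0025] turn x -0.0003 alt 3.1412 j6 0.929
[array([390.71339755, 318.69147669]), array([390.79005533, 306.70091787])]
```

View pics/w9.png

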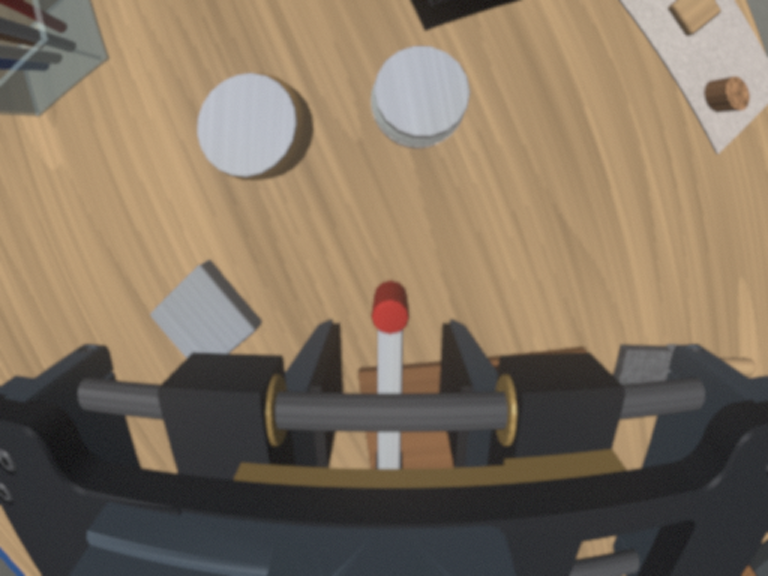

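```bash
python3 -m inch '[0.02,0,-0.002,0,0.1, 0.04,0,-0.002,0,0.1, 0.055,0,-0.002,0,0.1, 0.066,0,-0.002,0,0.1, 0.071,0,-0.002,0,0.1, 0.071,0,-0.002,0,0.3, 0.071,0,-0.002,0,0.45, 0.071,0,-0.002,0,0.45]' 15
python3 - <<'E'
from h import *
plan([.544,.3265,.078],-23.3)
im=bot.grab_frame("wrist"); cv2.imwrite("pics/w10.png",cv2.resize(im[:,:,::-1],None,fx=1.5,fy=1.5,interpolation=cv2.INTER_CUBIC))
cv2.imwrite("pics/scene10.png",bot.grab_frame("scene")[:,:,::-1]); crop("pics/scene10.png",240,70,360,190,5,"pics/s10.png")
print([bot.get_state()['ft_force'].round(2)])
# arc waypoints relative to this pose
s,R=tool(); H=np.array([.482,.1845]); c=np.array([.543,.3265])-H; 
for d in range(5,100,5):
    a=np.radians(-d); r=np.array([[np.cos(a),-np.sin(a)],[np.sin(a),np.cos(a)]])
    dw=np.r_[r@c-c,0]; t=R.T@dw; print(d,t.round(4)[1:],round(-a,3))
E
```

```text
t: 12.68
tcp_pos: [0.5452, 0.3284, 0.081]
ee_rot: [2.549, 1.57, 0.572]
ft_force: [-0.0, -0.3, 0.1]
gripper_width: 0.279
tcp [0.5452 0.3284 0.081 ] yang -23.31 xaxis [ 9.e-04  6.e-04 -1.e+00] shift [ 0.003  -0.0004  0.0022] turn x -0.0003 alt 3.1413 j6 0.931
[array([-0.04,  0.11,  0.12])]
5 [0.0135 0.0006] 0.087
10 [0.0268 0.0023] 0.175
15 [0.04   0.0052] 0.262
20 [0.0529 0.0093] 0.349
25 [0.0653 0.0144] 0.436
30 [0.0773 0.0206] 0.524
35 [0.0887 0.0278] 0.611
40 [0.0994 0.036 ] 0.698
45 [0.1093 0.0451] 0.785
50 [0.1185 0.0551] 0.873
55 [0.1267 0.0658] 0.96
60 [0.1339 0.0771] 1.047
65 [0.1402 0.0891] 1.134
70 [0.1453 0.1015] 1.222
75 [0.1494 0.1144] 1.309
80 [0.1523 0.1275] 1.396
85 [0.1541 0.1409] 1.484
90 [0.1547 0.1544] 1.571
95 [0.1541 0.1678] 1.658
```

View pics/w10.png

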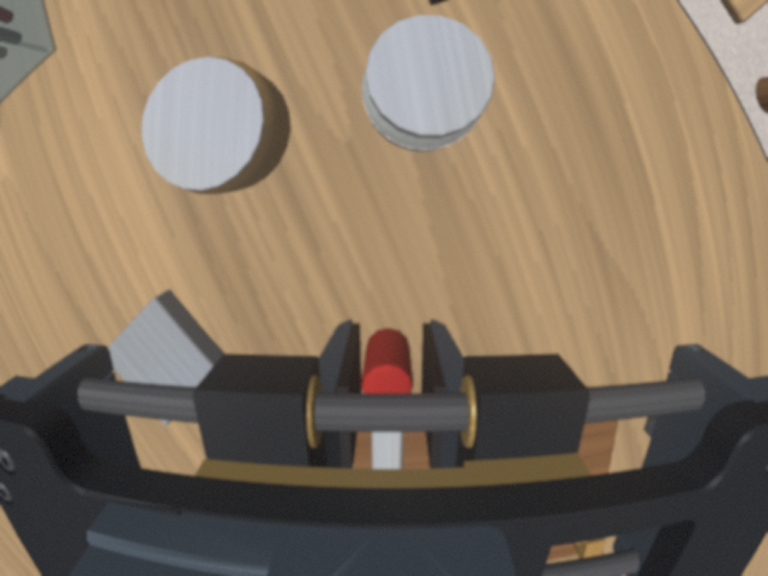

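View pics/s10.png

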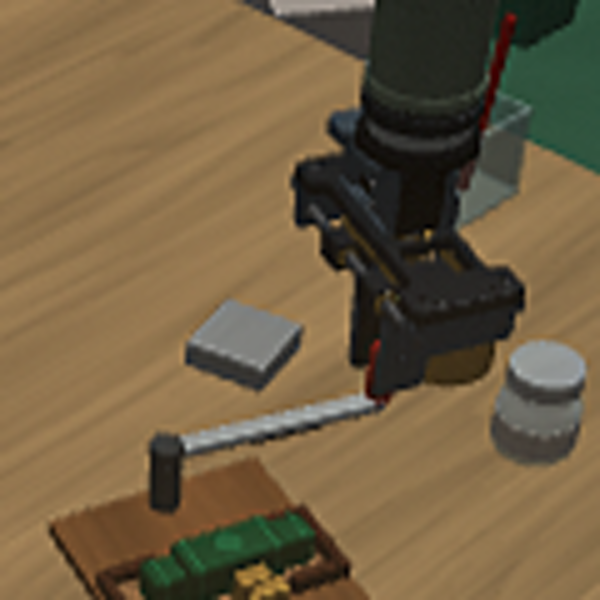

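```bash
python3 -m inch '[0.001,0.006,0,0.04,0.45, 0.001,0.0135,0.0006,0.087,0.45, 0.001,0.0268,0.0023,0.175,0.45, 0.001,0.04,0.0052,0.262,0.45, 0.001,0.0529,0.0093,0.349,0.45, 0.001,0.0653,0.0144,0.436,0.45, 0.001,0.0773,0.0206,0.524,0.45, 0.001,0.0887,0.0278,0.611,0.45, 0.001,0.0994,0.036,0.698,0.45, 0.001,0.0994,0.036,0.698,0.45]'
python3 - <<'E'
from h import *
im=bot.grab_frame("wrist"); cv2.imwrite("pics/w11.png",cv2.resize(im[:,:,::-1],None,fx=1.5,fy=1.5,interpolation=cv2.INTER_CUBIC))
s,R=tool(); H=np.array([.482,.1845]); c=s['tcp_pos'][:2]-H
print(s['tcp_pos'],s['joints'][5],np.hypot(*c),np.degrees(np.arctan2(c[1],c[0]))+18.5,s['ft_force'].round(2))
E
```

```text
t: 14.02
tcp_pos: [0.6228, 0.2547, 0.0793]
ee_rot: [2.163, 1.571, -0.515]
ft_force: [0.4, 0.3, -0.4]
gripper_width: 0.277
[0.62241081 0.25535841 0.07931215] 1.4775816062935867 0.15727717758705784 45.27782563565472 [0.34 0.68 0.61]
```

View pics/w11.png

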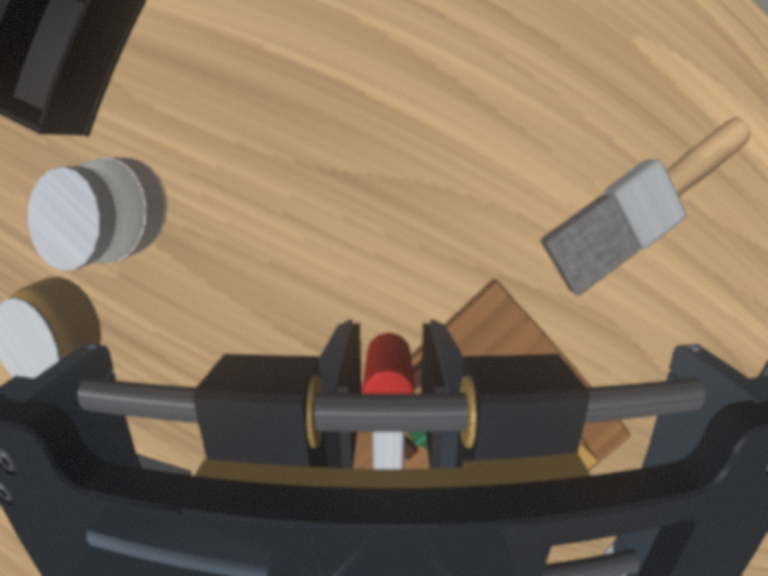

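```bash
python3 -m inch '[0,0.006,0.0005,0.04,0.45, 0,0.0135,0.001,0.087,0.45, 0,0.0268,0.003,0.175,0.45, 0,0.04,0.0062,0.262,0.45, 0,0.0529,0.0103,0.349,0.45, 0,0.0653,0.0154,0.436,0.45, 0,0.0773,0.0216,0.524,0.45, 0,0.0887,0.0288,0.611,0.45, 0,0.0964,0.0345,0.67,0.45, 0,0.0964,0.0345,0.67,0.45]'
python3 - <<'E'
from h import *
im=bot.grab_frame("wrist"); cv2.imwrite("pics/w12.png",cv2.resize(im[:,:,::-1],None,fx=1.5,fy=1.5,interpolation=cv2.INTER_CUBIC))
cv2.imwrite("pics/scene12.png",bot.grab_frame("scene")[:,:,::-1]); crop("pics/scene12.png",220,90,340,220,5,"pics/s12.png")
s,R=tool(); H=np.array([.482,.1845]); c=s['tcp_pos'][:2]-H
print(s['tcp_pos'],s['joints'][5],np.hypot(*c),np.degrees(np.arctan2(c[1],c[0]))+18.5,s['ft_force'].round(2))
E
```

```text
t: 15.32
tcp_pos: [0.6344, 0.1534, 0.0796]
ee_rot: [1.921, 1.571, -1.426]
ft_force: [0.0, -0.2, -0.6]
gripper_width: 0.275
[0.6345693  0.15419723 0.0795547 ] 1.9954172170622193 0.15554951045296037 7.2663126564401335 [ 0.12 -0.48 -0.46]
```

View pics/w12.png

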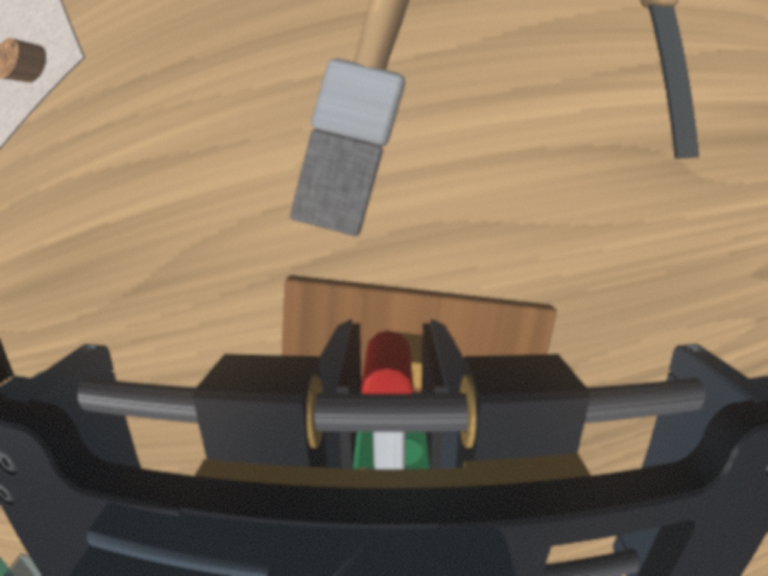

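View pics/s12.png

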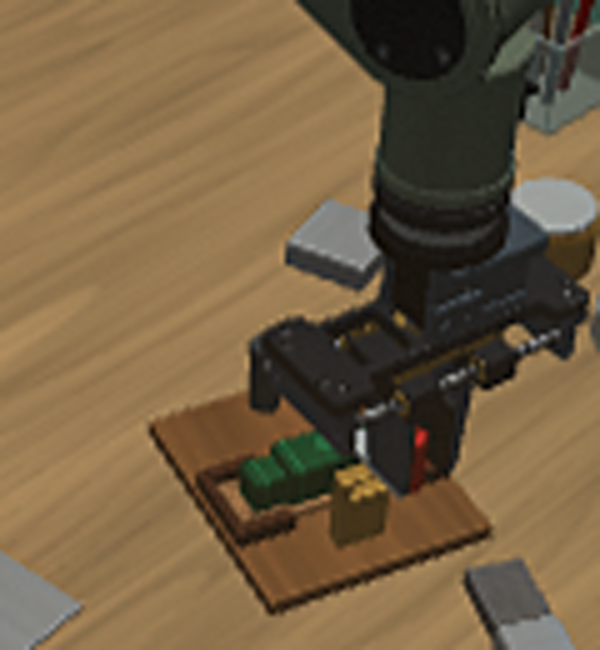

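```bash
python3 -m inch '[0,0.007,0.0003,0.04,0.45, 0,0.0135,0.0008,0.08,0.45, 0,0.0135,0.0008,0.08,0.45]'; python3 -m inch '[0,0.0025,0.0002,0.015,0.45, 0,0.005,0.0003,0.03,0.45, 0,0.005,0.0003,0.03,0.45]'
```

```text
t: 15.8
tcp_pos: [0.6306, 0.1405, 0.0795]
ee_rot: [0.694, 1.57, -2.733]
ft_force: [-0.3, 0.0, 1.1]
gripper_width: 0.276
t: 16.18
tcp_pos: [0.6291, 0.1362, 0.0794]
ee_rot: [0.745, 1.57, -2.711]
ft_force: [0.0, 0.4, -0.0]
gripper_width: 0.271
```

```bash
python3 -m inch '[0,0.001,0,0,0.45, 0,0.001,0,0,0.45]'; python3 -m inch '[0,0.001,0,0,0.45, 0,0.001,0,0,0.45]'
python3 - <<'E'
from h import *
s,R=tool(); H=np.array([.482,.1845]); c=s['tcp_pos'][:2]-H
print(s['tcp_pos'],np.hypot(*c),np.degrees(np.arctan2(c[1],c[0]))+18.5,s['ft_force'].round(2))
E
```

```text
t: 16.42
tcp_pos: [0.6288, 0.1354, 0.0795]
ee_rot: [-0.21, 1.571, 2.618]
ft_force: [-0.0, 1.0, 0.7]
gripper_width: 0.272
t: 16.68
tcp_pos: [0.6286, 0.1344, 0.0795]
ee_rot: [-2.21, 1.571, 0.618]
ft_force: [-0.4, -0.1, 0.2]
gripper_width: 0.276
[0.62859063 0.13444587 0.07945896] 0.15490070350682725 -0.3527368255463976 [-0.4 -0.1  0.2]
```

Continue in 1 mm steps until contact.

```bash
for k in 1; do python3 -m inch '[0,0.001,0,0,0.45, 0,0.001,0,0,0.45]'; done; python3 -m inch '[0,0.001,0,0,0.45, 0,0.001,0,0,0.45]'; python3 -m inch '[0,0.001,0,0,0.45, 0,0.001,0,0,0.45]'
python3 - <<'E'
from h import *
im=bot.grab_frame("wrist"); cv2.imwrite("pics/w13.png",cv2.resize(im[:,:,::-1],None,fx=1.5,fy=1.5,interpolation=cv2.INTER_CUBIC))
E
```

```text
t: 16.92
tcp_pos: [0.6284, 0.1336, 0.0795]
ee_rot: [-1.874, 1.57, 0.953]
ft_force: [0.0, 0.9, -0.7]
gripper_width: 0.272
t: 17.18
tcp_pos: [0.6284, 0.1335, 0.0795]
ee_rot: [-1.805, 1.569, 1.022]
ft_force: [1.7, 5.2, -2.1]
gripper_width: 0.274
t: 17.42
tcp_pos: [0.6283, 0.1334, 0.0795]
ee_rot: [-1.734, 1.567, 1.093]
ft_force: [2.4, 8.3, -2.4]
gripper_width: 0.273
```

View pics/w13.png

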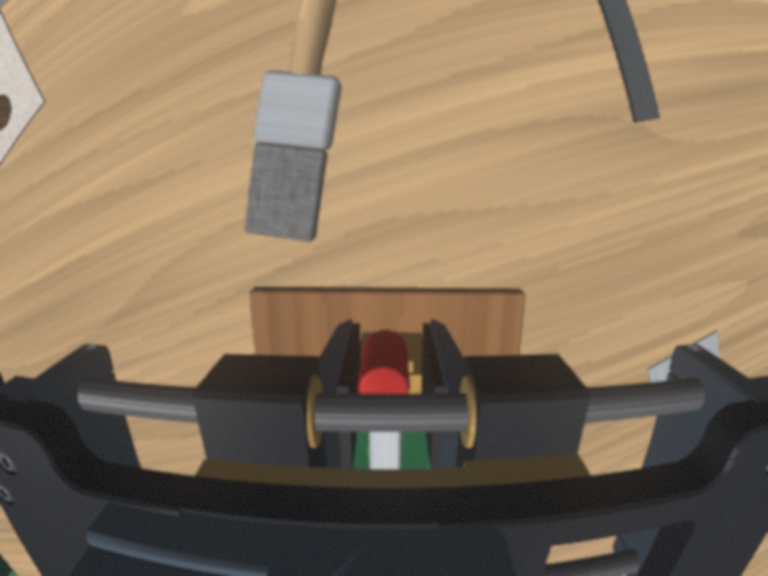

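```bash
python3 -m inch '[0,0.002,0,0,0.45, 0,0.002,0,0,0.45]'; python3 -m inch '[0,-0.003,0,0,0.45, 0,-0.006,0,0,0.3, 0,-0.0055,0,0,0.1, 0,-0.0055,0,0,0.1]'
python3 - <<'E'
from h import *
print(bot.get_state()['ft_force'])
E
```

```text
t: 17.73
tcp_pos: [0.6283, 0.1332, 0.0795]
ee_rot: [-1.719, 1.564, 1.107]
ft_force: [3.3, 12.3, -4.3]
gripper_width: 0.273
t: 18.23
tcp_pos: [0.6285, 0.1344, 0.0795]
ee_rot: [1.177, 1.57, -2.279]
ft_force: [-0.8, 0.4, -0.3]
gripper_width: 0.454
[-0.75529232  0.41908128 -0.34044114]
```

```bash
python3 -m inch '[-0.015,0,0,0,0.1, -0.04,0,0,0,0.1, -0.08,0,0,0,0.1, -0.13,0,-0.02,0,0.1, -0.15,0,-0.06,0,0.1, -0.15,0,-0.1,0,0.1, -0.15,0,-0.1,0,0.1]'
python3 - <<'E'
from h import *
im=bot.grab_frame("wrist"); cv2.imwrite("pics/w14.png",cv2.resize(im[:,:,::-1],None,fx=1.5,fy=1.5,interpolation=cv2.INTER_CUBIC))
cv2.imwrite("pics/scene14.png",bot.grab_frame("scene")[:,:,::-1]); crop("pics/scene14.png",230,130,330,220,8,"pics/s14.png")
cv2.imwrite("pics/top14.png",bot.grab_frame("top")[:,:,::-1])
print(bot.get_state()['tcp_pos'])
E
```

```text
t: 19.1
tcp_pos: [0.7256, 0.1026, 0.2296]
ee_rot: [-3.038, 1.569, -0.213]
ft_force: [0.2, 1.3, -0.6]
gripper_width: 0.449
[0.72299416 0.10419012 0.22970672]
```

View pics/w14.png

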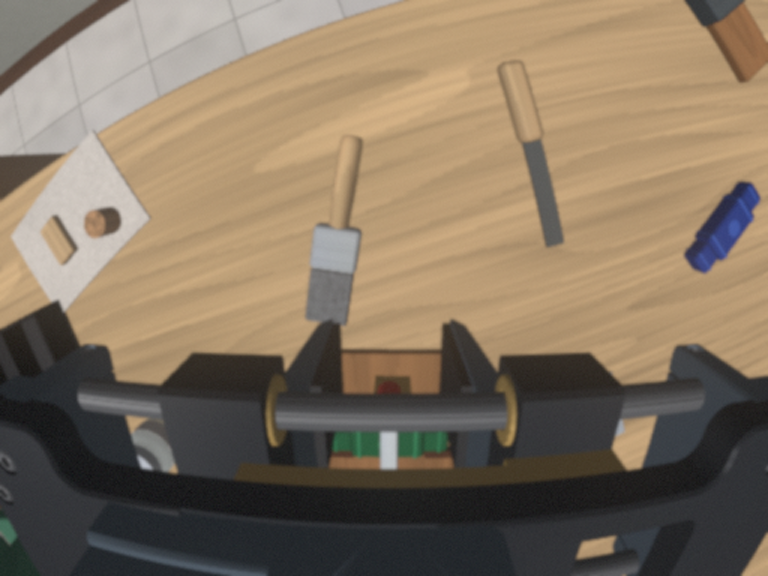

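View pics/s14.png

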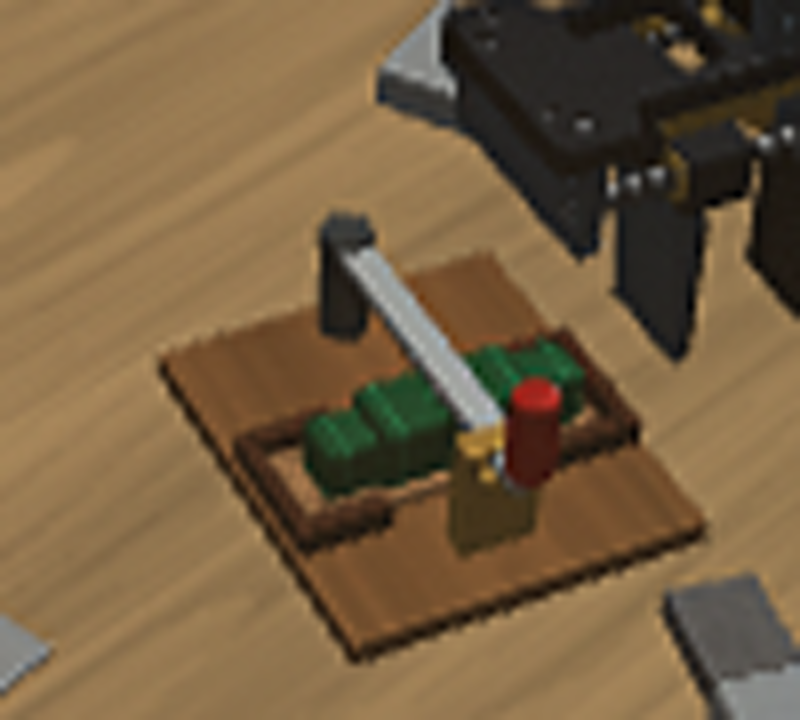

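View pics/top14.png

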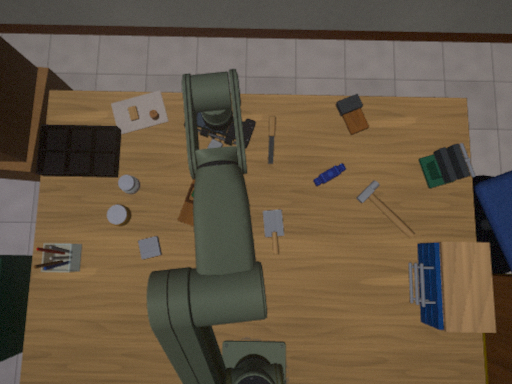

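```bash
python3 -m inch '[0,-0.05,0,0,0.1, 0,-0.11,0,0,0.1, 0,-0.17,0,0,0.1, 0,-0.22,0.03,0,0.1, 0,-0.25,0.06,0,0.1, 0,-0.25,0.1,0,0.1, 0,-0.25,0.1,0,0.1]'
python3 - <<'E'
from h import *
cv2.imwrite("pics/top15.png",bot.grab_frame("top")[:,:,::-1]); crop("pics/top15.png",160,160,250,240,8,"pics/t15.png")
cv2.imwrite("pics/scene15.png",bot.grab_frame("scene")[:,:,::-1])
f=lambda u,v:(230+(u+.5)/8-.5,130+(v+.5)/8-.5)
k=px2w("scene",f(537,394),.104);h=px2w("scene",f(347,230),.072);c=px2w("scene",f(500,440),.068)
H=np.array([.482,.1845,0])
print(k,h,np.degrees(np.arctan2(*(k-H)[1::-1]))+18.5,np.hypot(*(k-H)[:2]))
E
```

```text
t: 20.12
tcp_pos: [0.7019, 0.3749, 0.2306]
ee_rot: [0.384, 1.569, -3.068]
ft_force: [0.7, -0.2, -0.1]
gripper_width: 0.448
[0.62820176 0.13556789 0.104     ] [0.4870378  0.17850182 0.072     ] -0.0048241506991466565 0.1541729727851968
```

View pics/t15.png

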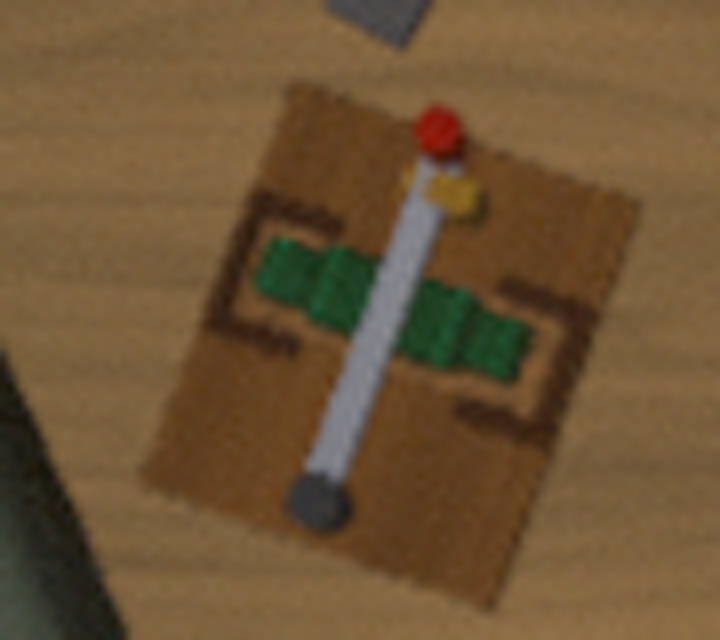

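View pics/scene15.png

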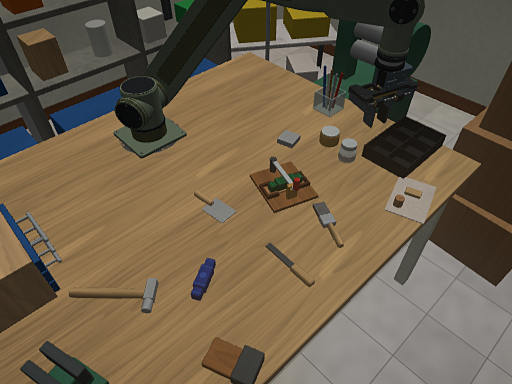

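Run:
```python
from h import *
crop("pics/top15.png",185,172,225,232,12,"pics/t16.png")
im=cv2.imread("pics/top15.png").astype(int)
# arm midline: bluish-grey bright pixels
pts=[]
for v in range(186,217):
    r=im[v,190:225]; w=np.clip(r[:,0]-0.75*r[:,2]-25,0,None)*(r[:,2]>70); 
    if w.sum()>0: pts.append(px2w("top",(190+(w*np.arange(35)).sum()/w.sum(),v),.062)[:2])
pts=np.array(pts); vx,vy,x0,y0=cv2.fitLine(pts.astype(np.float32),cv2.DIST_HUBER,0,.01,.01).ravel()
print("arm yaw",np.degrees(np.arctan(vy/vx)))
f=lambda u,v:(160+(u+.5)/8-.5,160+(v+.5)/8-.5)
for a,b in [((145,480),(292,85)),((490,608),(638,205))]:
    d=px2w("top",f(*b),.012)-px2w("top",f(*a),.012);print("edge",np.degrees(np.arctan2(d[1],d[0])))
```

```text
arm yaw -18.132704
edge -17.84424319634516
edge -18.56193048165374
```

View pics/t16.png

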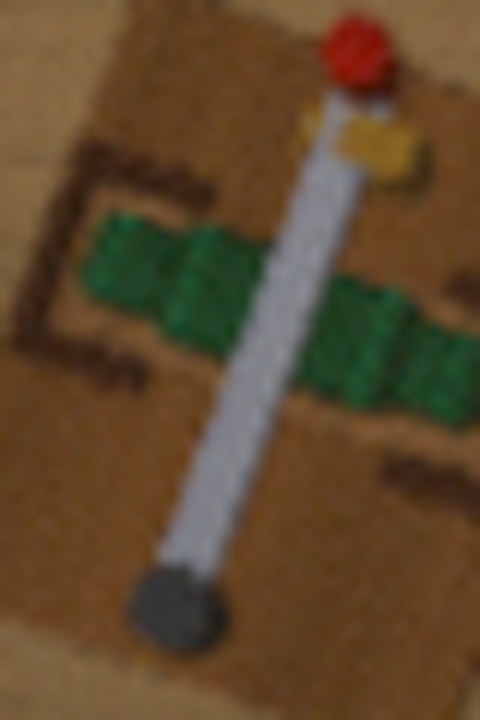

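The top view shows the arm at -18.1° and the board edges at -17.8° and -18.6°, so the arm is closed. It sits in the catch, and the wax lies flat under it. Handing in.

```bash
python3 -c "
from cell import bot
print(bot.finish_job(), bot.get_state()['t'])"
```

```text
the job is handed in; nothing more can be done
the job is handed in; nothing more can be done
```

I laid the green wax flat and right way up in the carrier recess, let go, and swung the retaining arm by its red knob into the brass catch. I handed the job in at about 20.2 s.

- **Wax:** I gripped it at 22 N. It touched the cork at about 4 to 5 N by the wrist force, and I released it there. The pictures after release show it inside the rails with gaps on all sides.
- **Retaining arm:** It came to a hard stop, and 12 N of further push moved it only about 0.2 mm. The scene picture puts it about 0° from closed. In the top picture the arm lies at -18.1° and the board's edges at -17.8° and -18.6°, so it agrees within about half a degree.
- **Hinge position:** The only disagreement was in the hinge readings from the different cameras, which differed by up to about 9 mm. The hinge cap's height had to be guessed.
- **Rest of the bench:** I touched nothing else, and the blue model and other items look unmoved in the final pictures. The robot finished clear of everything.

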